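# Seat the workpiece in the leaf jig and close the leaf

### The job

Load the milled aluminium workpiece into the pocket of the leaf jig with its milled side up, and press it down past the spring balls until you feel that both ends stand solidly on the rest beneath, without pushing needlessly hard. Only when it is level and fully home, swing the hinged leaf over and push it all the way down so that its spring foot holds the workpiece; then let go, leaving the tin, the brass bar and the dial gauge where they are.

Things in the scene. Friction and masses are not known exactly. Their poses are not given: they have to be found in the camera images.
- workpiece: Loose milled aluminium block, 42 mm (x) x 60 mm (y) x 16 mm high, about 0.09 kg, flat on the bench, milled recess up. Origin at the centre of its underside, z up. It goes into the jig with its 60 mm length along the jig's x (jig yaw plus or minus 90 degrees, either way round).
- jig: Steel leaf jig fixed to the bench; place and yaw differ each time. Base plate 176 (x) x 90 (y) x 12 mm; origin at the centre of its underside on the bench; its +x points from the pocket to the leaf's hinge, so the leaf swings in its x-z plane. The pocket lies centred over the origin. Around the pocket the base is free for fingers above 12 mm (screw heads at its corners: 17 mm).
- pocket (a point): Centre of the pocket mouth, 34 mm above the bench, axes of the jig. Pocket 63 mm (x) x 44.8 mm (y); walls from 12 to 28 mm above the bench, flared out up to 34 mm (end walls: straight to 33, flared to 39). End walls (x = +-31.5 mm) are 42 mm wide, 12 mm thick; the side walls (8 mm thick) stand only at the corners, leaving 39 mm free amid each side for fingers.
- ball (a point): One of two spring balls, 12 mm diameter, in the middles of the end walls; centre 25.5 mm above the bench, tip 2.7 mm into the pocket. A workpiece laid in hangs on both balls, underside about 29 mm above the bench: a false stop. Some 4 to 14 N downward snaps it past them, often one end first, leaving it tilted; check both ends. Below, ball friction beats its weight: it stays where a push ends.
- rest: Round socket in the middle of the pocket, origin 12 mm above the bench. It carries a flat pad, 46 x 28 mm, set to an unmeasured height: top 14 to 23 mm above the bench, found by feel. The workpiece is home with its underside on the pad, a hard stop (its top then 30 to 39 mm above the bench). 8 to 20 N is a proper push; over 35 N on the pad spoils its setting.
- leaf (a joint): Angle of the hinged leaf, rad: 0 closed (level, against its stop), grows as it opens; 1.57 upright, beyond that leaning away from the pocket; limit 2.2. Stiff hinge (friction 0.4 N m): it stays where it is left; pushing it shut at the grip takes about 2 to 6 N.
- leaf_hinge (a point): Hinge axis of the leaf (parallel to the jig's y), at 70 mm along the jig's +x and 52 mm above the bench. Two hinge cheeks 36 mm wide overall (42 over the pin) stand round it, up to 63 mm high.
- leaf_grip (a point): Centre of the black grip block at the free end of the leaf: 26 mm along the leaf, 20 mm wide (jig y), 14 mm thick, 141 mm from the hinge axis. The leaf itself is an aluminium bar 18 mm wide and 9 mm thick. When the leaf is closed this point lies at -71 mm along the jig's x, 52 mm above the bench.
- foot: Spring foot under the leaf, 70 mm from the hinge, 16 mm diameter rubber; origin at the centre of its lower face. With the leaf closed it reaches down to 29 mm above the bench when free and yields up to 13 mm, pressing 2 to 4 N on a workpiece that is home.
- paste_tin: Round tin with green lid, 66 mm diameter, 26 mm high, a bystander; origin at the centre of its underside.
- brass_bar: Square brass offcut 16 x 70 x 16 mm, a bystander; origin at the centre of its underside.
- gauge: Dial gauge lying on its back, 101 x 58 x 23 mm, a bystander; origin at the centre of its underside.
Not all that is in view belongs to the job. There is more than one size of the jig; the one meant has the size given above.

How it is judged (in metres and radians):
On the way, in this order (a step that is already met when the one before it is completed fails the run):
1. the workpiece is pressed onto the rest (over 4 N) and lies level (under 0.05 rad) while the leaf is still open (over 0.9 rad) (contact force between workpiece and rest above 4 N and angle between workpiece's own z axis and vertical below 0.05 rad and value of joint leaf above 0.9 rad), for 0.1 s.
2. the leaf is closed (under 0.07 rad) with its foot on the workpiece (value of joint leaf below 0.07 rad and contact force between foot and workpiece above 0.5 N), for 0.2 s.
At the end, for the whole second after the job is handed in: The workpiece is level on the rest, milled side up, bearing over 0.3 N, centred in the pocket within 4 mm, lengthwise to the jig's x within 0.08 rad, tilt under 0.05 rad, still; the leaf is closed (under 0.07 rad) and its foot bears on the workpiece (over 0.5 N) (all of step 2 and contact force between workpiece and rest above 0.3 N and horizontal distance between workpiece and jig below 0.004 m and angle between the y axis of workpiece and the x axis of jig, either way round below 0.08 rad and angle between workpiece's own z axis and vertical below 0.05 rad and linear speed of workpiece below 0.01 m/s); the robot touches nothing.
It fails at once if the workpiece is pressed on the rest with more than 35 N (contact force between workpiece and rest above 35 N).
It fails at once if the tin, the brass bar or the dial gauge is moved by more than 15 mm (distance of any of paste_tin, brass_bar, gauge from where it was at the start of the episode above 0.015 m).
It also fails if it takes over 72 s, if anything falls off the work surface, if the arm or the gripper's body presses on something with over 40 N, if the wrist force passes 120 N, or if a joint passes its speed limit or range.

### The arm

A 6-joint arm with a two-finger parallel gripper is mounted at the origin on a cart in front of the work surface, level with it; the furniture and walls round the work are solid. World frame = base frame: x ahead of the robot, y to its left, z up, the work surface at z = 0. Lengths are in m, angles in degrees, forces in N, time in s.
With the tool pointing down it reaches from about 0.375 to 0.925 m from the base axis. Payload 5.7 kg.
Tool frame: the origin (TCP) lies at the very end of the fingers, on their centre line; the grasp point (between the pads) lies 19 mm behind it; z points along the fingers, y is the line along which they close (so a half turn about z gives the same grasp; the last joint's range is limited). The gripper opens to 88 mm and grips with 3 to 60 N. Pads are 20 mm wide; open, the fingers measure 115 mm over their backs; the gripper's body (75 mm by 178 mm) begins 61 mm behind the grasp point.
Start: joints at [-76.553, 20.558, 86.54, -0, 72.909, -6.595], TCP at [0.206, -0.564, 0.223] pointing down, gripper open.
Joint ranges: [-170.27, 170.27], [-57.76, 135], [12.27, 136.19], [-55.21, 235.2], [11.17, 155.16], [-170.74, 170.74]. Speed limits (degrees/s): [136.94, 136.94, 180, 180, 180, 180].

### API

Orientations are given as [roll, pitch, yaw] about the fixed x, y, z axes, in that order (R = Rz(yaw) Ry(pitch) Rx(roll)).
In Python, from station import get_state, camera, camera_model, finish_job gives the robot as it stands.
- The arm moves only by the shell command python3 -m creep 'ROWS' [OPENING] [FORCE]. ROWS is a JSON object of lists of equal length, an entry for each row: "delta_pos": the shift along the world's x, y, z in units of 25 mm (1.0 is 25 mm), a list of three; "rot": the turn, a rotation vector about the world's x, y, z in units of 5 degrees (1.0 is 5 degrees), a list of three. A call has exactly 10 rows; each row shifts and turns the commanded pose from where the row before left it; what a row does not reach is not made up. A row lasts 1/12 s, in which the tool goes at most 41.7 mm and 7.16 degrees, less where a joint would pass 70% of its speed; a pose out of reach is approached as far as the arm can. A call is refused whole if a number of a shift passes 1 or a number of a turn 1, either way. A call with a gripper value outside its range is refused whole. OPENING is the finger opening in mm, from 0 to 87.8, set as the call begins (- or left out, the last holds). The fingers move at their own pace and stop on an object; FORCE is the grip in N (left out, the last holds). Time passes only in rows, so rows that do not move let the fingers close, or fill a call up. It gives the time, the measured TCP pose, the force, the opening and the grip force at its end, in the units of the state.
- get_state(): the state, without advancing time (a new reading comes with each control period).
- camera(name): name is "side" or "top" or "wrist"; returns the picture (400x640x3 uint8, red, green, blue); there is no depth.
- camera_model(name): a dict with "vfov" (degrees; the focal length in pixels is half the picture's height over the tangent of half this angle, whatever the lens; pixels are square), "cx", "cy" (the principal point, pixels), "eye" and "rotation" of the camera in the world. Camera axes: x right, y down, z forward; pixel columns grow to the right and rows downward; lengths in m; the calibration is good to about 2 mm. A picture is of the moment at which its call begins: read the wrist's pose just before it. camera_model takes no time and is no camera call; for the wrist camera it gives the pose at the moment of the call.
- finish_job(): hands the job in; it is judged then, once.
The state is a dict: "t": time; "qpos": joint angles; "joint_vel": joint speeds; "tau": joint torques, N m; "position": TCP position; "ee_rot": TCP orientation; "ft_force": force on the tool from outside, world axes, zero at the start; "moment": the same for the moment, N m; "opening": finger opening in m; "grip_force": force on a finger pad.
Only numpy, scipy, OpenCV 4.12 (cv2) and the standard library are available. Lean on these libraries where they do the work, as an engineer would, in place of code of your own. Each camera call takes 0.05 s, during which the arm holds its last target. There are 200 camera calls.

## Working session

There is one attempt and no reset: what is moved stays moved. The work goes in short steps, Python scripts to look and compute and a shell command to move; the robot and the scene stay as the last step left them, time stands still between calls to the robot, and variables do not carry over. Pictures are saved under pics/ and viewed, at most 10 in all, crops included, and the job is handed in when it is done.

```bash
mkdir -p pics; python3 - <<'E'
from station import *
import cv2,json
for n in("top","side"):
    cv2.imwrite(f"pics/{n}0.png",camera(n)[:,:,::-1]); m=camera_model(n); print(n,m)
s=get_state();print(s)
E
```

```text
top {'vfov': 51.77250950740603, 'cx': 326.60277880928, 'cy': 204.73739358985634, 'eye': array([ 0.34348362, -0.01055775,  0.90642201]), 'rotation': array([-167.71261888,   -0.27695959,  -93.38584378])}
side {'vfov': 56.28765440154227, 'cx': 322.82826911149834, 'cy': 201.2567004489105, 'eye': array([0.24758958, 0.68563664, 0.47486487]), 'rotation': array([-117.99928127,   -0.51871118, -157.00400182])}
{'t': 0.1, 'qpos': array([-7.65537954e+01,  2.05943402e+01,  8.65926174e+01, -1.19348185e-04,
        7.29102390e+01, -6.59490384e+00]), 'joint_vel': array([-0.08968014, -0.1432765 , -0.21999322, -0.10289265,  0.01567313,
       -0.0394398 ]), 'tau': array([ 5.62812274e-04, -5.16355312e+01, -2.71406472e+01,  6.76626759e-02,
        2.76952906e-02, -3.16084925e-05]), 'position': array([ 0.20545822, -0.56304909,  0.22188927]), 'ee_rot': array([-1.79903433e+02, -1.10496405e-02,  2.00411343e+01]), 'ft_force': array([0.01424351, 0.37170157, 1.38659104]), 'moment': array([0.06544308, 0.05424115, 0.01216743]), 'grip_force': 0.0, 'opening': 0.08797211358036712}
```

View pics/top0.png

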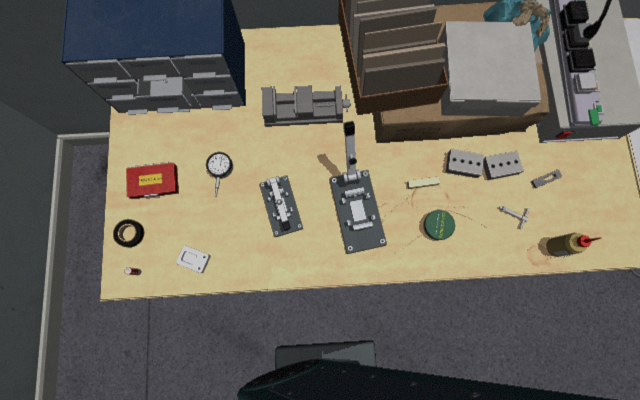

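View pics/side0.png

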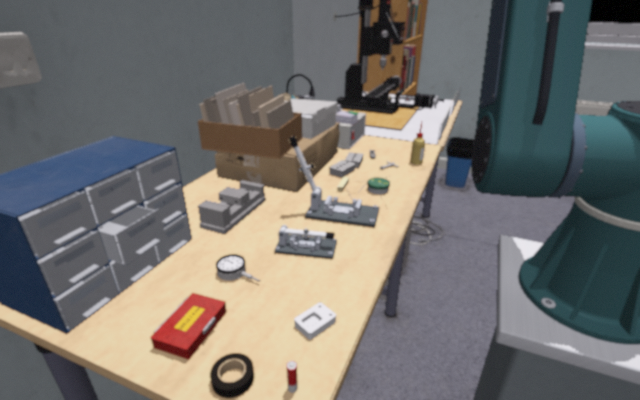

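Candidates: the workpiece is the plate with a recess at top (193,259), and the grey blocks with holes at (465,162) and (505,165) don't fit. For the jig, (358,210) is the larger one with its leaf standing open, while (281,205) is smaller and closed. I'll confirm with an enlarged crop.

```bash
cat > h.py <<'E'
import numpy as np,cv2
from scipy.spatial.transform import Rotation as R
from station import *
def Rm(m): return R.from_euler('xyz',m['rotation'],degrees=True).as_matrix()
def ray(m,u,v,z):
    f=200/np.tan(np.radians(m['vfov']/2))
    d=Rm(m)@np.array([(u-m['cx'])/f,(v-m['cy'])/f,1]); e=np.array(m['eye'])
    return e+d*(z-e[2])/d[2]
def proj(m,p):
    f=200/np.tan(np.radians(m['vfov']/2))
    c=Rm(m).T@(np.array(p)-m['eye']); return f*c[0]/c[2]+m['cx'],f*c[1]/c[2]+m['cy']
E
python3 - <<'E'
from h import *
im=cv2.imread('pics/top0.png')
a=cv2.resize(im[230:290,165:225],None,fx=8,fy=8,interpolation=2)
b=cv2.resize(im[115:260,323:393],None,fx=4,fy=4,interpolation=2)
o=np.zeros((580,760,3),np.uint8);o[:480,:480]=a;o[:580,480:760]=b
cv2.imwrite('pics/c0.png',o)
m=camera_model('top');w=ray(m,193,259,.016);print(w,ray(m,358,210,.012),ray(m,281,205,.012))
E
```

```text
[0.43448401 0.26698958 0.016     ] [ 0.52175059 -0.09512786  0.012     ] [0.54297588 0.07470655 0.012     ]
```

View pics/c0.png

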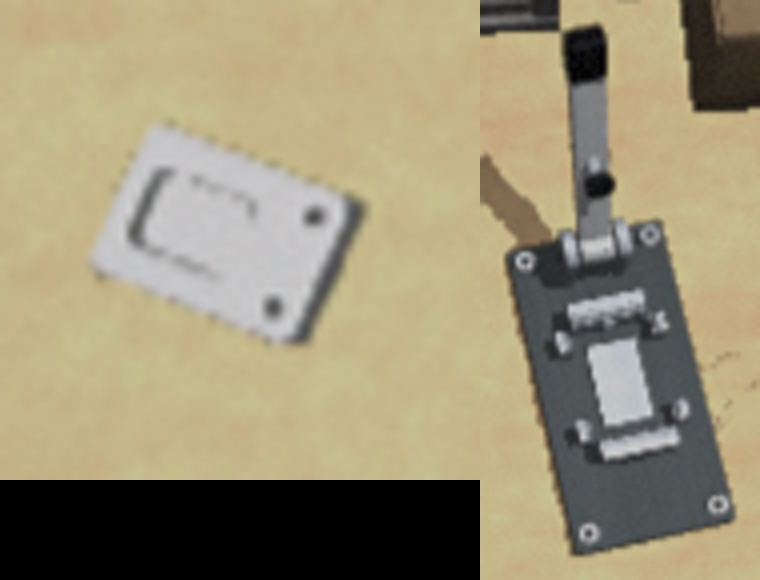

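The crop shows the workpiece recess up (top corners at crop 157,125 / 350,197 / 297,337 / 95,262). The large jig's plate corners are at crop (507,252), (660,222), (735,518), (573,553), and its leaf is open. Next: poses, checked against the known sizes.

```bash
python3 - <<'E'
from h import *
m=camera_model('top')
w=[ray(m,165+x/8,230+y/8,.016) for x,y in[(157,125),(350,197),(297,337),(95,262)]]
j=[ray(m,323+(x-480)/4,115+y/4,.012) for x,y in[(507,252),(660,222),(735,518),(573,553)]]
for n,P in(('w',w),('j',j)):
    P=np.array(P)[:,:2];d=np.roll(P,-1,0)-P
    print(n,P.mean(0),np.linalg.norm(d,axis=1)*1e3,np.degrees(np.arctan2(d[:,1],d[:,0])))
    print(P)
E
```

```text
w [0.43504667 0.26681853] [56.65054345 39.05018928 58.72254537 39.284205  ] [-113.37734443  158.95713679   66.87973753  -24.07856958]
[[0.46436371 0.28530634]
 [0.44188563 0.23330615]
 [0.40543961 0.24732776]
 [0.42849775 0.30133387]]
j [ 0.51995067 -0.09401883] [ 88.39867519 171.93681063  90.41011149 172.84019128] [ -81.80840762 -170.8743045    98.77742173    8.45555713]
[[ 0.59883349 -0.03709942]
 [ 0.61142886 -0.12459617]
 [ 0.44166829 -0.1518655 ]
 [ 0.42787203 -0.06251422]]
```

Sizes agree to within a few percent. Jig is at about (0.520,-0.094), yaw ≈8.8°. Workpiece is at about (0.435,0.267), length along ≈66.8°. Moving, and I'll refine with the wrist camera over the jig on the way.

```bash
python3 -m creep '{"delta_pos":[[0.9,1,0],[0.9,1,0],[0.9,1,0],[0.9,1,0],[0.9,1,0],[0.9,1,0],[0.9,1,0],[0.9,1,0],[0.9,1,0],[0.9,1,0]],"rot":[[0,0,0],[0,0,0],[0,0,0],[0,0,0],[0,0,0],[0,0,0],[0,0,0],[0,0,0],[0,0,0],[0,0,0]]}' 87 40
python3 -m creep '{"delta_pos":[[0,1,0],[0,1,0],[0,1,0],[0,1,0],[0,1,0],[0,1,0],[0,1,0],[0,1,0],[0,0.8,0],[0,0,0]],"rot":[[0,0,-0.5],[0,0,-0.5],[0,0,-0.5],[0,0,-0.5],[0,0,-0.3],[0,0,0],[0,0,0],[0,0,0],[0,0,0],[0,0,0]]}'
python3 - <<'E'
from h import *
import json
m=camera_model('wrist');cv2.imwrite('pics/w1.png',camera('wrist')[:,:,::-1])
print(m); json.dump({k:np.array(v).tolist() for k,v in m.items()},open('w1.json','w'))
for p in [(.598833,-.0371,.012),(.6114,-.1246,.012),(.4417,-.1519,.012),(.4279,-.0625,.012)]: print(proj(m,p))
E
```

```text
t: 0.93
position: [0.4313, -0.312, 0.2224]
ee_rot: [-180.0, 0.0, 20.0]
ft_force: [-0.3, 1.2, 0.7]
opening: 0.0871
grip_force: 0.0
t: 1.77
position: [0.4295, -0.0905, 0.2222]
ee_rot: [-179.9, 0.1, 8.7]
ft_force: [-1.1, -0.3, -0.5]
opening: 0.0873
grip_force: 0.0
{'vfov': 69.03493060336874, 'cx': 317.7149208865102, 'cy': 199.89581607595252, 'eye': array([ 0.49964013, -0.07960922,  0.38380969]), 'rotation': array([ 1.65085470e+02,  8.48916480e-02, -8.13792796e+01])}
(np.float64(294.4372985647621), np.float64(27.88707598124057))
(np.float64(371.75505101240844), np.float64(28.526727940226948))
(np.float64(366.6099289037832), np.float64(176.85708001641922))
(np.float64(296.79173907847826), np.float64(177.02388092265346))
```

View pics/w1.png

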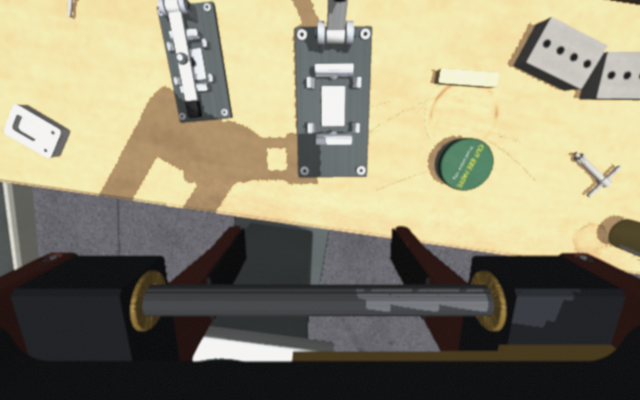

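The wrist view matches the predicted plate corners within about 1 px, so the jig is confirmed. Moving to a view position short of the workpiece.

```bash
python3 -m creep '{"delta_pos":[[-0.1,1,0],[-0.1,1,0],[-0.1,1,0],[-0.1,1,0],[-0.1,1,0],[-0.2,1,0],[-0.2,1,0],[-0.2,1,0],[-0.2,1,0],[0,1,0]],"rot":[[0,0,1],[0,0,1],[0,0,1],[0,0,1],[0,0,1],[0,0,1],[0,0,1],[0,0,1],[0,0,1],[0,0,1]]}'
python3 -m creep '{"delta_pos":[[0,0.6,0],[0,0,-0.7],[0,0,-0.7],[0,0,-0.7],[0,0,-0.7],[0,0,0],[0,0,0],[0,0,0],[0,0,0],[0,0,0]],"rot":[[0,0,1],[0,0,0.6],[0,0,0],[0,0,0],[0,0,0],[0,0,0],[0,0,0],[0,0,0],[0,0,0],[0,0,0]]}'
python3 - <<'E'
from h import *
m=camera_model('wrist');im=camera('wrist')[:,:,::-1]
print(m['eye'],m['rotation'],get_state()['t'])
u,v=proj(m,(.435,.267,.016));print(u,v)
u=int(np.clip(u-60,0,520));v=int(np.clip(v-50,0,300))
print('off',u,v);cv2.imwrite('pics/w2.png',cv2.resize(im[v:v+100,u:u+120],None,fx=6,fy=6,interpolation=2))
E
```

```text
t: 2.65
position: [0.3977, 0.1564, 0.2225]
ee_rot: [-180.0, 0.0, 58.8]
ft_force: [0.8, 0.1, 0.4]
opening: 0.0872
grip_force: 0.0
t: 3.48
position: [0.3991, 0.1714, 0.1536]
ee_rot: [179.9, -0.1, 66.5]
ft_force: [-0.6, -0.6, -1.2]
opening: 0.0872
grip_force: 0.0
[0.42743455 0.23613081 0.31534503] [ 1.65168033e+02 -1.44748667e-01 -2.35324670e+01] 3.5333
311.3629388079897 89.39320578232471
off 251 39
```

View pics/w2.png

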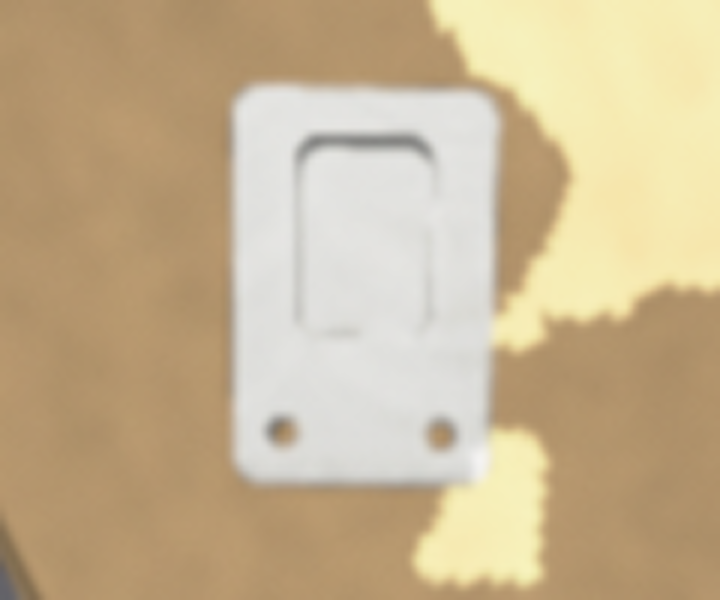

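The workpiece is recess up with face edges at crop corners (233,85), (500,90), (489,485) and (234,483).

```bash
python3 - <<'E'
from h import *
m=camera_model('wrist')
P=np.array([ray(m,251+x/6,39+y/6,.016)[:2] for x,y in[(233,85),(500,90),(489,485),(234,483)]])
d=np.roll(P,-1,0)-P;c=P.mean(0)
print(c,np.linalg.norm(d,axis=1)*1e3,np.degrees(np.arctan2(d[:,1],d[:,0])))
s=get_state();print(s['position'],s['ee_rot'],(c-s['position'][:2])/.025)
E
```

```text
[0.43572599 0.26845633] [41.79628538 59.65474283 42.15357842 60.03750177] [ -24.47718442 -114.4350594   156.04199651   65.22534566]
[0.39890501 0.1714126  0.1535048 ] [ 1.79919202e+02 -6.56980838e-02  6.65340259e+01] [1.47283953 3.88174922]
```

```bash
python3 -m creep '{"delta_pos":[[0.37,0.97,0],[0.37,0.97,0],[0.37,0.97,0],[0.36,0.97,0],[0,0,-0.9],[0,0,-0.9],[0,0,-0.9],[0,0,-0.9],[0,0,-0.4],[0,0,0]],"rot":[[0,0,-0.18],[0,0,0],[0,0,0],[0,0,0],[0,0,0],[0,0,0],[0,0,0],[0,0,0],[0,0,0],[0,0,0]]}'
python3 -m creep '{"delta_pos":[[0,0,-0.5],[0,0,-0.5],[0,0,-0.5],[0,0,-0.2],[0,0,0],[0,0,0],[0,0,0],[0,0,0],[0,0,0],[0,0,0]],"rot":[[0,0,0],[0,0,0],[0,0,0],[0,0,0],[0,0,0],[0,0,0],[0,0,0],[0,0,0],[0,0,0],[0,0,0]]}'
```

```text
t: 4.37
position: [0.4335, 0.2677, 0.051]
ee_rot: [-179.9, 0.2, 65.6]
ft_force: [-0.2, 0.4, -0.2]
opening: 0.0869
grip_force: 0.0
t: 5.2
position: [0.4352, 0.2685, 0.0106]
ee_rot: [180.0, -0.0, 65.6]
ft_force: [-0.2, 0.0, 0.8]
opening: 0.0869
grip_force: 0.0
```

Aligned. Last 7 mm down, then grip.

```bash
python3 -m creep '{"delta_pos":[[0,0,-0.15],[0,0,-0.15],[0,0,0],[0,0,0],[0,0,0],[0,0,0],[0,0,0],[0,0,0],[0,0,0],[0,0,0]],"rot":[[0,0,0],[0,0,0],[0,0,0],[0,0,0],[0,0,0],[0,0,0],[0,0,0],[0,0,0],[0,0,0],[0,0,0]]}'
python3 -m creep '{"delta_pos":[[0,0,0],[0,0,0],[0,0,0],[0,0,0],[0,0,0],[0,0,0],[0,0,0],[0,0,0],[0,0,0],[0,0,0]],"rot":[[0,0,0],[0,0,0],[0,0,0],[0,0,0],[0,0,0],[0,0,0],[0,0,0],[0,0,0],[0,0,0],[0,0,0]]}' 35 45
```

```text
t: 6.03
position: [0.4349, 0.2684, 0.0027]
ee_rot: [-180.0, -0.0, 65.6]
ft_force: [0.5, -0.2, -0.3]
opening: 0.087
grip_force: 0.0
t: 6.87
position: [0.4349, 0.2683, 0.0026]
ee_rot: [-180.0, 0.0, 65.6]
ft_force: [0.2, -0.8, -1.2]
opening: 0.0415
grip_force: 45.0
```

```bash
python3 -m creep '{"delta_pos":[[0,0,0.8],[0,0,1],[0,0,1],[0,0,1],[0,0,1],[0,-1,1.1],[0,-1,0],[0,-1,0],[0,-1,0],[0,-1,0]],"rot":[[0,0,0],[0,0,0],[0,0,0],[0,0,0],[0,0,0],[0,0,-1],[0,0,-1],[0,0,-1],[0,0,-1],[0,0,-1]]}' || true
python3 -c "
from station import *;s=get_state();print(s['t'],s['position'],s['ee_rot'])"
```

```text
6.8667 [0.43485185 0.26834967 0.00261783] [-1.79992330e+02  1.04214769e-03  6.56415471e+01]out of range
```

Refused because of the 1.1; sending it again.

```bash
python3 -m creep '{"delta_pos":[[0,0,0.9],[0,0,1],[0,0,1],[0,0,1],[0,0,1],[0,-1,1],[0,-1,0],[0,-1,0],[0,-1,0],[0,-1,0]],"rot":[[0,0,0],[0,0,0],[0,0,0],[0,0,0],[0,0,0],[0,0,-1],[0,0,-1],[0,0,-1],[0,0,-1],[0,0,-1]]}'
python3 -m creep '{"delta_pos":[[-0.05,-1,0],[-0.05,-1,0],[-0.05,-1,0],[-0.05,-1,0],[-0.05,-1,0],[-0.05,-1,0],[-0.05,-1,0],[-0.05,-1,0],[-0.1,-1,0],[-0.1,-1,0]],"rot":[[0,0,-1],[0,0,-1],[0,0,-1],[0,0,-1],[0,0,-1],[0,0,-1],[0,0,-0.4],[0,0,0],[0,0,0],[0,0,0]]}'
python3 -m creep '{"delta_pos":[[0,0,0],[0,0,0],[0,0,0],[0,0,0],[0,0,0],[0,0,0],[0,0,0],[0,0,0],[0,0,0],[0,0,0]],"rot":[[0,0,0],[0,0,0],[0,0,0],[0,0,0],[0,0,0],[0,0,0],[0,0,0],[0,0,0],[0,0,0],[0,0,0]]}'
python3 - <<'E'
from h import *
m=camera_model('wrist');im=camera('wrist')[:,:,::-1]
print(m['eye'],m['rotation'],get_state()['t'])
q=np.array([proj(m,p) for p in [(.598833,-.0371,.012),(.6114,-.1246,.012),(.4417,-.1519,.012),(.4279,-.0625,.012)]]);print(q)
o=np.maximum(q.min(0)-8,0).astype(int);b=(q.max(0)+8).astype(int)
k=im[o[1]:b[1],o[0]:b[0]];f=min(600/k.shape[0],800/k.shape[1]);f=int(f*10)/10
print('off',o,'f',f);k=cv2.resize(k,None,fx=f,fy=f,interpolation=2);print(k.shape);cv2.imwrite('pics/w3.png',k)
E
```

```text
t: 7.7
position: [0.4345, 0.1423, 0.1503]
ee_rot: [180.0, -0.0, 40.4]
ft_force: [0.2, 0.9, -1.5]
opening: 0.0417
grip_force: 45.0
t: 8.53
position: [0.4193, -0.1077, 0.15]
ee_rot: [-180.0, 0.0, 8.6]
ft_force: [-0.0, -0.1, -1.1]
opening: 0.0413
grip_force: 45.0
t: 9.37
position: [0.4199, -0.1065, 0.1502]
ee_rot: [-180.0, -0.0, 8.7]
ft_force: [0.1, 0.0, -0.9]
opening: 0.0417
grip_force: 45.0
[ 0.48985458 -0.09536074  0.31178786] [ 1.65152389e+02 -3.78791408e-02 -8.14036581e+01] 9.4167
[[271.26351928 -12.00993325]
 [370.12417446 -11.13871333]
 [364.09184303 178.25441924]
 [277.60965407 178.53083898]]
off [263   0] f 3.2
(595, 368, 3)
```

View pics/w3.png

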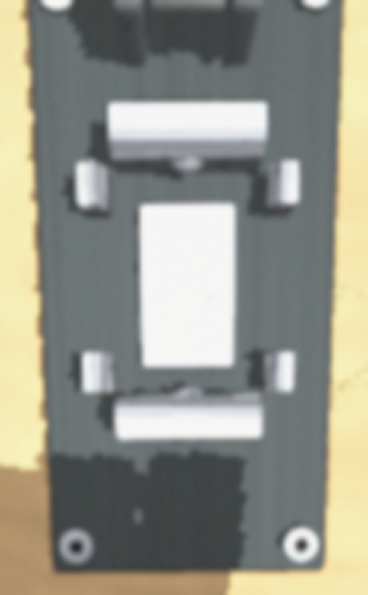

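The view shows the end walls' outer top edges at crop rows 103 (cols 108–267) and 438 (cols 116–263). The plate's near edge is at row 571 (cols 53–325). Computing the jig pose from these.

```bash
python3 - <<'E'
from h import *
m=camera_model('wrist')
r=lambda x,y,z: ray(m,263+x/3.2,y/3.2,z)[:2]
n=lambda a:np.round(a,4)
A,B,C,D=r(108,103,.039),r(267,102,.039),r(263,438,.039),r(116,438,.039)
print('walls ctr',n((A+B+C+D)/4),np.linalg.norm((A+B-C-D)/2),np.linalg.norm(A-B),np.linalg.norm(C-D))
v=(A+B-C-D);print('yaw',np.degrees(np.arctan2(v[1],v[0])))
E,F=r(53,571,.012),r(325,571,.012);print('near edge',n((E+F)/2),np.linalg.norm(E-F),np.degrees(np.arctan2(*(E-F)[::-1]))-90)
G,H=r(34,100,.012),r(341,100,.012);g=r(43.5,335,.012);h=r(332.5,335,.012)
print(np.linalg.norm(G-H),np.linalg.norm(g-h))
v=G+H-E-F;y=np.arctan2(v[1],v[0]);print('yaw',np.degrees(y))
u=np.array([np.cos(np.radians(8.6)),np.sin(np.radians(8.6))]);print('ctr',n((E+F)/2+.088*u), n((G+H+g+h)/4),n((G+H)/2-((E+F)/2)))
s=get_state();print(s['position'],s['ee_rot'])
P=[r(140,204,.017),r(235,204,.017),r(234,367,.017),r(142,367,.017)];print('pad',n(np.mean(P,0)),[np.linalg.norm(P[i]-P[i-1]) for i in range(4)])
E
```

```text
walls ctr [ 0.5208 -0.0947] 0.08633246879661571 0.041818653073190826 0.04215726454010262
yaw 9.167557249578199
near edge [ 0.4349 -0.1085] 0.08891192182441808 8.582250710089042
0.08868162988363504 0.0886246685212186
yaw 8.988674349985567
ctr [ 0.5219 -0.0954] [ 0.5394 -0.092 ] [0.1364 0.0216]
[ 0.41987257 -0.10657278  0.15012185] [-1.79994488e+02 -7.94946443e-04  8.64991980e+00]
pad [ 0.5205 -0.0948] [np.float64(0.045616607099293216), np.float64(0.027695716415463156), np.float64(0.04562132708930168), np.float64(0.02797682181611233)]
```

```bash
python3 - <<'E'
from h import *
c=np.array([.521,-.0948]);u=np.array([np.cos(np.radians(9)),np.sin(np.radians(9))])
for a in np.arange(1.4,2.21,.1):
    x=.070-.141*np.cos(a);z=.052+.141*np.sin(a);p=[*(c+u*x),z]
    print(round(a,2),round(x,3),round(z,3),np.round(proj(camera_model('top'),p)),np.round(proj(camera_model('side'),p)))
E
python3 -m creep '{"delta_pos":[[0.81,0.09,0],[0.81,0.09,0],[0.81,0.09,0],[0.8,0.1,0],[0.8,0.1,-0.2],[0,0,-0.8],[0,0,-0.8],[0,0,-0.8],[0,0,-0.6],[0,0,0]],"rot":[[0,0,0.07],[0,0,0],[0,0,0],[0,0,0],[0,0,0],[0,0,0],[0,0,0],[0,0,0],[0,0,0],[0,0,0]]}'
```

```text
1.4 0.046 0.191 [360. 166.] [325. 140.]
1.5 0.06 0.193 [358. 159.] [320. 139.]
1.6 0.074 0.193 [356. 152.] [314. 139.]
1.7 0.088 0.192 [355. 145.] [308. 138.]
1.8 0.102 0.189 [353. 138.] [302. 139.]
1.9 0.116 0.185 [351. 132.] [297. 140.]
2.0 0.129 0.18 [349. 127.] [292. 142.]
2.1 0.141 0.174 [348. 122.] [287. 144.]
2.2 0.153 0.166 [346. 118.] [282. 146.]
t: 10.25
position: [0.5183, -0.0942, 0.0673]
ee_rot: [-179.9, 0.3, 9.0]
ft_force: [-0.9, -0.4, -0.4]
opening: 0.0415
grip_force: 45.0
```

```bash
python3 -m creep '{"delta_pos":[[0,0,-0.2],[0,0,-0.2],[0,0,-0.2],[0,0,0],[0,0,0],[0,0,0],[0,0,0],[0,0,0],[0,0,0],[0,0,0]],"rot":[[0,0,0],[0,0,0],[0,0,0],[0,0,0],[0,0,0],[0,0,0],[0,0,0],[0,0,0],[0,0,0],[0,0,0]]}'
```

```text
t: 11.08
position: [0.5207, -0.0949, 0.0553]
ee_rot: [180.0, -0.0, 9.0]
ft_force: [0.0, 0.8, -1.4]
opening: 0.0416
grip_force: 45.0
```

```bash
python3 -m creep '{"delta_pos":[[0,0,-0.1],[0,0,-0.1],[0,0,-0.1],[0,0,-0.1],[0,0,-0.1],[0,0,-0.1],[0,0,-0.1],[0,0,-0.1],[0,0,0],[0,0,0]],"rot":[[0,0,0],[0,0,0],[0,0,0],[0,0,0],[0,0,0],[0,0,0],[0,0,0],[0,0,0],[0,0,0],[0,0,0]]}'
```

```text
t: 11.92
position: [0.5205, -0.0949, 0.0349]
ee_rot: [-180.0, 0.0, 9.0]
ft_force: [-0.6, -0.3, -1.0]
opening: 0.0416
grip_force: 45.0
```

```bash
python3 -m creep '{"delta_pos":[[0,0,-0.03],[0,0,-0.03],[0,0,-0.03],[0,0,-0.03],[0,0,-0.03],[0,0,-0.03],[0,0,0],[0,0,0],[0,0,0],[0,0,0]],"rot":[[0,0,0],[0,0,0],[0,0,0],[0,0,0],[0,0,0],[0,0,0],[0,0,0],[0,0,0],[0,0,0],[0,0,0]]}'
```

```text
t: 12.75
position: [0.5203, -0.0948, 0.0306]
ee_rot: [-180.0, 0.0, 9.0]
ft_force: [-1.6, -0.2, -0.6]
opening: 0.0417
grip_force: 45.0
```

```bash
python3 -m creep '{"delta_pos":[[0,0,-0.02],[0,0,-0.02],[0,0,-0.02],[0,0,-0.02],[0,0,0],[0,0,0],[0,0,0],[0,0,0],[0,0,0],[0,0,0]],"rot":[[0,0,0],[0,0,0],[0,0,0],[0,0,0],[0,0,0],[0,0,0],[0,0,0],[0,0,0],[0,0,0],[0,0,0]]}'
```

```text
t: 13.58
position: [0.5207, -0.0949, 0.0286]
ee_rot: [-180.0, -0.0, 9.0]
ft_force: [0.8, 0.8, -1.8]
opening: 0.042
grip_force: 45.0
```

```bash
python3 -m creep '{"delta_pos":[[0,0,-0.02],[0,0,-0.02],[0,0,-0.02],[0,0,-0.02],[0,0,0],[0,0,0],[0,0,0],[0,0,0],[0,0,0],[0,0,0]],"rot":[[0,0,0],[0,0,0],[0,0,0],[0,0,0],[0,0,0],[0,0,0],[0,0,0],[0,0,0],[0,0,0],[0,0,0]]}'; python3 -c "
from station import *;s=get_state();print(s['moment'])"
```

```text
t: 14.42
position: [0.5205, -0.0949, 0.0265]
ee_rot: [-180.0, 0.0, 9.0]
ft_force: [0.1, -0.7, -2.0]
opening: 0.0417
grip_force: 45.0
[-0.10410131  0.07603682 -0.00064943]
```

```bash
cat > ok.py <<'E'
import sys
from station import get_state
s=get_state();print('M',s['moment'].round(2))
sys.exit(s['ft_force'][2]>float(sys.argv[1]))
E
python3 -m creep '{"delta_pos":[[0,0,-0.02],[0,0,-0.02],[0,0,0],[0,0,0],[0,0,0],[0,0,0],[0,0,0],[0,0,0],[0,0,0],[0,0,0]],"rot":[[0,0,0],[0,0,0],[0,0,0],[0,0,0],[0,0,0],[0,0,0],[0,0,0],[0,0,0],[0,0,0],[0,0,0]]}' && python3 ok.py 3 && python3 -m creep '{"delta_pos":[[0,0,-0.02],[0,0,-0.02],[0,0,0],[0,0,0],[0,0,0],[0,0,0],[0,0,0],[0,0,0],[0,0,0],[0,0,0]],"rot":[[0,0,0],[0,0,0],[0,0,0],[0,0,0],[0,0,0],[0,0,0],[0,0,0],[0,0,0],[0,0,0],[0,0,0]]}' && python3 ok.py 3 && python3 -m creep '{"delta_pos":[[0,0,-0.02],[0,0,-0.02],[0,0,0],[0,0,0],[0,0,0],[0,0,0],[0,0,0],[0,0,0],[0,0,0],[0,0,0]],"rot":[[0,0,0],[0,0,0],[0,0,0],[0,0,0],[0,0,0],[0,0,0],[0,0,0],[0,0,0],[0,0,0],[0,0,0]]}'
```

```text
t: 15.25
position: [0.5206, -0.0949, 0.0256]
ee_rot: [-180.0, 0.0, 9.0]
ft_force: [-0.7, -0.3, -0.2]
opening: 0.0415
grip_force: 45.0
M [-0.04  0.02  0.01]False
```

```bash
sed -i 's/sys.exit(\(.*\))$/sys.exit(int(\1))/' ok.py
python3 -m creep '{"delta_pos":[[0,0,-0.02],[0,0,-0.02],[0,0,0],[0,0,0],[0,0,0],[0,0,0],[0,0,0],[0,0,0],[0,0,0],[0,0,0]],"rot":[[0,0,0],[0,0,0],[0,0,0],[0,0,0],[0,0,0],[0,0,0],[0,0,0],[0,0,0],[0,0,0],[0,0,0]]}' && python3 ok.py 3 && python3 -m creep '{"delta_pos":[[0,0,-0.02],[0,0,-0.02],[0,0,0],[0,0,0],[0,0,0],[0,0,0],[0,0,0],[0,0,0],[0,0,0],[0,0,0]],"rot":[[0,0,0],[0,0,0],[0,0,0],[0,0,0],[0,0,0],[0,0,0],[0,0,0],[0,0,0],[0,0,0],[0,0,0]]}' && python3 ok.py 3 && python3 -m creep '{"delta_pos":[[0,0,-0.02],[0,0,-0.02],[0,0,0],[0,0,0],[0,0,0],[0,0,0],[0,0,0],[0,0,0],[0,0,0],[0,0,0]],"rot":[[0,0,0],[0,0,0],[0,0,0],[0,0,0],[0,0,0],[0,0,0],[0,0,0],[0,0,0],[0,0,0],[0,0,0]]}'&& python3 ok.py 3
```

```text
t: 16.08
position: [0.5206, -0.0949, 0.0246]
ee_rot: [-180.0, -0.0, 9.0]
ft_force: [-0.7, -0.8, -1.4]
opening: 0.0419
grip_force: 45.0
M [0.01 0.08 0.01]
t: 16.92
position: [0.5206, -0.0949, 0.0236]
ee_rot: [-180.0, 0.0, 9.0]
ft_force: [-0.8, -1.3, -0.9]
opening: 0.042
grip_force: 45.0
M [-0.09  0.05  0.01]
t: 17.75
position: [0.5206, -0.0949, 0.0226]
ee_rot: [-180.0, 0.0, 9.0]
ft_force: [-0.3, -0.8, -1.2]
opening: 0.0415
grip_force: 45.0
M [-0.07  0.08  0.01]
```

```bash
python3 - <<'E'
from h import *
im=camera('wrist')[:,:,::-1]; m=camera_model('side'); s=camera('side')[:,:,::-1]
p=get_state()['position'];u,v=map(int,proj(m,p));print(u,v)
k=cv2.resize(s[v-60:v+40,u-80:u+80],None,fx=3.75,fy=3.75,interpolation=2)
k2=cv2.resize(im[190:350,170:470],None,fx=2,fy=2)
o=np.zeros((700,600,3),np.uint8);o[:375]=k;o[375:695]=k2;cv2.imwrite('pics/p5.png',cv2.resize(o[:,:],(514,600)))
E
```

```text
342 206
```

View pics/p5.png

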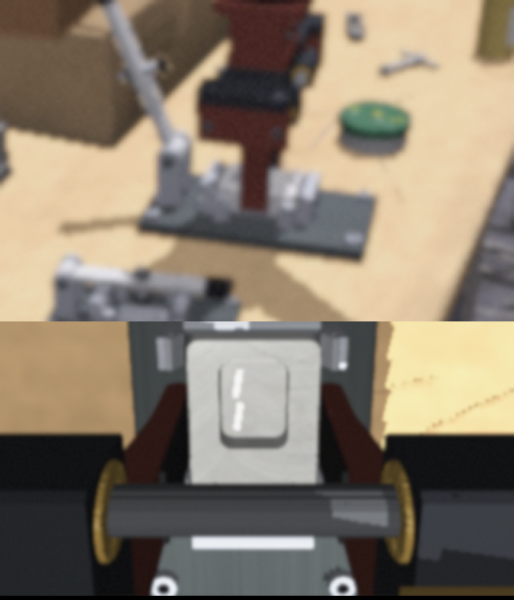

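The workpiece sits squarely between the end walls, held between the fingers. I'll keep feeling downward for the pad.

```bash
python3 -m creep '{"delta_pos":[[0,0,-0.02],[0,0,-0.02],[0,0,0],[0,0,0],[0,0,0],[0,0,0],[0,0,0],[0,0,0],[0,0,0],[0,0,0]],"rot":[[0,0,0],[0,0,0],[0,0,0],[0,0,0],[0,0,0],[0,0,0],[0,0,0],[0,0,0],[0,0,0],[0,0,0]]}' && python3 ok.py 3 && python3 -m creep '{"delta_pos":[[0,0,-0.02],[0,0,-0.02],[0,0,0],[0,0,0],[0,0,0],[0,0,0],[0,0,0],[0,0,0],[0,0,0],[0,0,0]],"rot":[[0,0,0],[0,0,0],[0,0,0],[0,0,0],[0,0,0],[0,0,0],[0,0,0],[0,0,0],[0,0,0],[0,0,0]]}' && python3 ok.py 3 && python3 -m creep '{"delta_pos":[[0,0,-0.02],[0,0,-0.02],[0,0,0],[0,0,0],[0,0,0],[0,0,0],[0,0,0],[0,0,0],[0,0,0],[0,0,0]],"rot":[[0,0,0],[0,0,0],[0,0,0],[0,0,0],[0,0,0],[0,0,0],[0,0,0],[0,0,0],[0,0,0],[0,0,0]]}'&& python3 ok.py 3
```

```text
t: 18.68
position: [0.5206, -0.0949, 0.0216]
ee_rot: [-180.0, -0.0, 9.0]
ft_force: [-0.7, -0.3, -0.7]
opening: 0.0416
grip_force: 45.0
M [0.02 0.02 0.03]
t: 19.52
position: [0.5206, -0.0949, 0.0206]
ee_rot: [-180.0, 0.0, 9.0]
ft_force: [0.4, 0.1, -1.3]
opening: 0.0417
grip_force: 45.0
M [-0.08  0.08  0.01]
t: 20.35
position: [0.5206, -0.0949, 0.0196]
ee_rot: [-180.0, 0.0, 9.0]
ft_force: [-0.4, -0.7, -1.6]
opening: 0.0418
grip_force: 45.0
M [-0.05  0.08  0.02]
```

```bash
python3 -m creep '{"delta_pos":[[0,0,-0.02],[0,0,-0.02],[0,0,0],[0,0,0],[0,0,0],[0,0,0],[0,0,0],[0,0,0],[0,0,0],[0,0,0]],"rot":[[0,0,0],[0,0,0],[0,0,0],[0,0,0],[0,0,0],[0,0,0],[0,0,0],[0,0,0],[0,0,0],[0,0,0]]}' && python3 ok.py 3 && python3 -m creep '{"delta_pos":[[0,0,-0.02],[0,0,-0.02],[0,0,0],[0,0,0],[0,0,0],[0,0,0],[0,0,0],[0,0,0],[0,0,0],[0,0,0]],"rot":[[0,0,0],[0,0,0],[0,0,0],[0,0,0],[0,0,0],[0,0,0],[0,0,0],[0,0,0],[0,0,0],[0,0,0]]}' && python3 ok.py 3 && python3 -m creep '{"delta_pos":[[0,0,-0.02],[0,0,-0.02],[0,0,0],[0,0,0],[0,0,0],[0,0,0],[0,0,0],[0,0,0],[0,0,0],[0,0,0]],"rot":[[0,0,0],[0,0,0],[0,0,0],[0,0,0],[0,0,0],[0,0,0],[0,0,0],[0,0,0],[0,0,0],[0,0,0]]}'&& python3 ok.py 3
```

```text
t: 21.18
position: [0.5206, -0.0949, 0.0186]
ee_rot: [-180.0, 0.0, 9.0]
ft_force: [0.4, 0.2, -0.9]
opening: 0.0415
grip_force: 45.0
M [-0.11  0.06  0.04]
t: 22.02
position: [0.5208, -0.0949, 0.0181]
ee_rot: [180.0, -0.0, 9.0]
ft_force: [-1.4, 0.6, 5.7]
opening: 0.0415
grip_force: 45.0
M [ 0.04  0.3  -0.08]
```

```bash
python3 -m creep '{"delta_pos":[[0,0,-0.01],[0,0,-0.01],[0,0,0],[0,0,0],[0,0,0],[0,0,0],[0,0,0],[0,0,0],[0,0,0],[0,0,0]],"rot":[[0,0,0],[0,0,0],[0,0,0],[0,0,0],[0,0,0],[0,0,0],[0,0,0],[0,0,0],[0,0,0],[0,0,0]]}'; python3 ok.py 3; python3 - <<'E'
from h import *
im=camera('wrist')[:,:,::-1]; im2=camera('side')[:,:,::-1]
u,v=map(int,proj(camera_model('side'),get_state()['position']))
k=cv2.resize(im2[v-30:v+20,u-40:u+40],(600,375),interpolation=2)
m=camera_model('wrist');print(m['eye'],m['rotation'])
o=np.zeros((600,800,3),np.uint8);o[:375,:600]=k;k2=im[190:300,240:400];o[375:,:327]=cv2.resize(k2,(327,225));cv2.imwrite('pics/p6.png',o)
cv2.imwrite('w6.png',im)
E
```

```text
t: 22.85
position: [0.5208, -0.0949, 0.0181]
ee_rot: [180.0, -0.0, 9.0]
ft_force: [-2.4, 0.3, 11.8]
opening: 0.0415
grip_force: 45.0
M [ 0.14  0.49 -0.  ]
[ 0.59056625 -0.08330907  0.17980654] [ 1.65180731e+02 -5.10151476e-02 -8.10666138e+01]
```

View pics/p6.png

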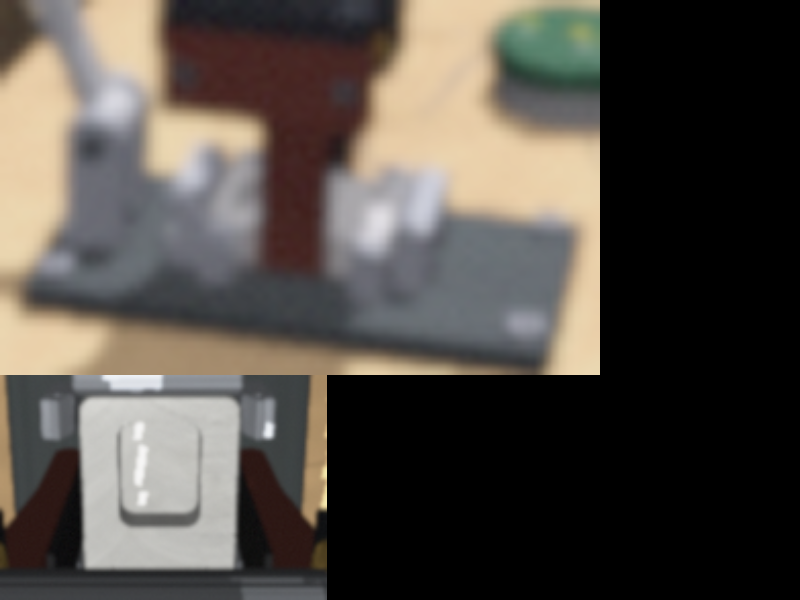

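Hard stop: TCP stayed at 0.0181 while the force rose from 6 to 12 N, so the pad top is at ≈15.5 mm. Next I release and press-test each end with closed fingers at ±20 mm.

```bash
python3 -m creep '{"delta_pos":[[0,0,0],[0,0,0],[0,0,0],[0,0,0],[0,0,0],[0,0,0.4],[0,0,0.8],[0,0,0.8],[0,0,0],[0,0,0]],"rot":[[0,0,0],[0,0,0],[0,0,0],[0,0,0],[0,0,0],[0,0,0],[0,0,0],[0,0,0],[0,0,0],[0,0,0]]}' 66 40
python3 -m creep '{"delta_pos":[[0.79,0.125,0],[0,0,0],[0,0,0],[0,0,0],[0,0,0],[0,0,0],[0,0,0],[0,0,0],[0,0,0],[0,0,0]],"rot":[[0,0,0],[0,0,0],[0,0,0],[0,0,0],[0,0,0],[0,0,0],[0,0,0],[0,0,0],[0,0,0],[0,0,0]]}' 0 20
python3 - <<'E'
from h import *
im=camera('wrist')[:,:,::-1];cv2.imwrite('pics/p7.png',im)
m=camera_model('top')
for z in(.1,.2):print(ray(m,375,138,z),ray(m,348,110,z))
E
```

```text
t: 23.78
position: [0.5217, -0.0952, 0.0685]
ee_rot: [179.9, -0.2, 9.0]
ft_force: [0.7, -0.1, 0.1]
opening: 0.0658
grip_force: 0.0
t: 24.62
position: [0.5403, -0.0918, 0.0672]
ee_rot: [-180.0, -0.0, 9.0]
ft_force: [-0.1, -0.3, -0.8]
opening: 0.0029
grip_force: 0.0
[ 0.65437917 -0.13355675  0.1       ] [ 0.72007395 -0.08194284  0.1       ]
[ 0.6158267  -0.11830431  0.2       ] [ 0.67337503 -0.07309076  0.2       ]
```

View pics/p7.png

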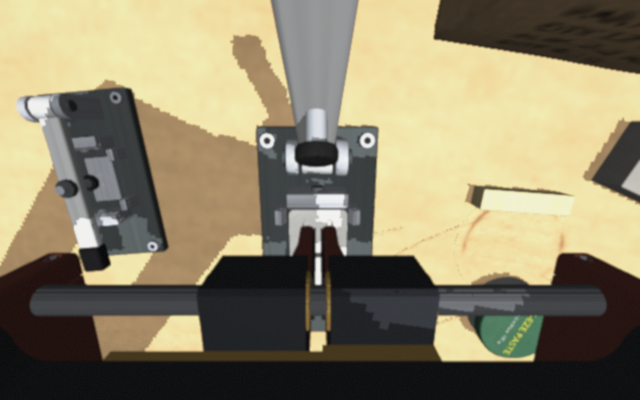

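The workpiece sits low and square in the pocket. Next, the end press tests: +20 mm end first, with expected contact at z ≈ 31.5 mm.

```bash
python3 -m creep '{"delta_pos":[[0,0,-0.5],[0,0,-0.5],[0,0,-0.2],[0,0,-0.1],[0,0,0],[0,0,-0.03],[0,0,-0.03],[0,0,0],[0,0,0],[0,0,0]],"rot":[[0,0,0],[0,0,0],[0,0,0],[0,0,0],[0,0,0],[0,0,0],[0,0,0],[0,0,0],[0,0,0],[0,0,0]]}' && python3 ok.py 3 && python3 -m creep '{"delta_pos":[[0,0,-0.02],[0,0,-0.02],[0,0,0],[0,0,0],[0,0,0],[0,0,0],[0,0,0],[0,0,0],[0,0,0],[0,0,0]],"rot":[[0,0,0],[0,0,0],[0,0,0],[0,0,0],[0,0,0],[0,0,0],[0,0,0],[0,0,0],[0,0,0],[0,0,0]]}' && python3 ok.py 3 && python3 -m creep '{"delta_pos":[[0,0,-0.02],[0,0,-0.02],[0,0,0],[0,0,0],[0,0,0],[0,0,0],[0,0,0],[0,0,0],[0,0,0],[0,0,0]],"rot":[[0,0,0],[0,0,0],[0,0,0],[0,0,0],[0,0,0],[0,0,0],[0,0,0],[0,0,0],[0,0,0],[0,0,0]]}'
python3 - <<'E'
from h import *
m=camera_model('top')
im=cv2.imread('pics/side0.png')
s=cv2.resize(im[70:200,190:350],None,fx=3.7,fy=3.7,interpolation=2)
t=cv2.resize(cv2.imread('pics/top0.png')[60:150,330:400],None,fx=2.8,fy=2.8,interpolation=2)
o=np.zeros((600,800,3),np.uint8);o[:s.shape[0],:s.shape[1]]=s;o[:t.shape[0],600:600+t.shape[1]]=t;cv2.imwrite('pics/p8.png',o)
for z in np.arange(0,.3,.03):
    p=ray(m,357,110,z);q=proj(camera_model('side'),p);print(round(z,2),p[:2].round(3),np.round([(q[0]-190)*3.7,(q[1]-70)*3.7]))
E
```

```text
t: 25.5
position: [0.5405, -0.0918, 0.0334]
ee_rot: [180.0, -0.0, 9.0]
ft_force: [0.9, -0.4, -0.3]
opening: 0.0006
grip_force: 0.1
M [ 0.03  0.07 -0.07]
t: 26.33
position: [0.5403, -0.0917, 0.0321]
ee_rot: [-180.0, 0.0, 9.0]
ft_force: [-1.2, 0.3, 0.5]
opening: 0.0006
grip_force: 0.3
M [ 0.02  0.12 -0.  ]
t: 27.17
position: [0.5404, -0.0918, 0.0318]
ee_rot: [180.0, -0.0, 9.0]
ft_force: [-1.7, 0.4, 7.2]
opening: 0.0006
grip_force: 4.5
0.0 [ 0.766 -0.112] [268. 457.]
0.03 [ 0.752 -0.109] [279. 426.]
0.06 [ 0.738 -0.105] [291. 394.]
0.09 [ 0.724 -0.102] [303. 361.]
0.12 [ 0.71  -0.099] [316. 326.]
0.15 [ 0.696 -0.095] [329. 289.]
0.18 [ 0.682 -0.092] [343. 251.]
0.21 [ 0.668 -0.089] [358. 211.]
0.24 [ 0.654 -0.085] [373. 169.]
0.27 [ 0.64  -0.082] [389. 124.]
```

View pics/p8.png

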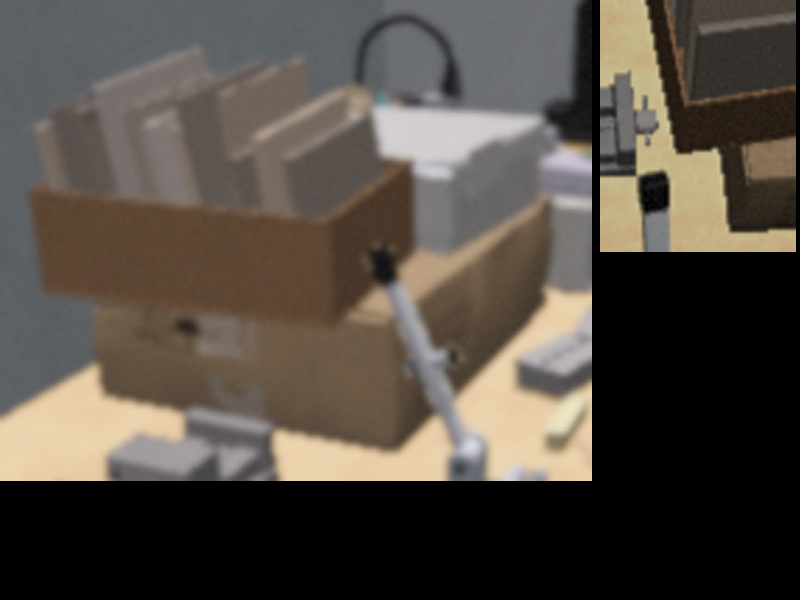

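The tray corner stands at about (0.70,-0.10), z 0.12–0.21, so the space behind the leaf is tight. I'll grip the leaf bar from above rather than push from behind it. The +x end is solid (31.8 mm at 7 N). Now the −x end.

```bash
python3 -m creep '{"delta_pos":[[0,0,0.8],[0,0,0],[-0.79,-0.125,0],[-0.79,-0.125,0],[0,0,0],[0,0,-0.3],[0,0,-0.3],[0,0,-0.1],[0,0,0],[0,0,0]],"rot":[[0,0,0],[0,0,0],[0,0,0],[0,0,0],[0,0,0],[0,0,0],[0,0,0],[0,0,0],[0,0,0],[0,0,0]]}' && python3 ok.py 3 && python3 -m creep '{"delta_pos":[[0,0,-0.03],[0,0,-0.02],[0,0,0],[0,0,0],[0,0,0],[0,0,0],[0,0,0],[0,0,0],[0,0,0],[0,0,0]],"rot":[[0,0,0],[0,0,0],[0,0,0],[0,0,0],[0,0,0],[0,0,0],[0,0,0],[0,0,0],[0,0,0],[0,0,0]]}' && python3 ok.py 3 && python3 -m creep '{"delta_pos":[[0,0,-0.02],[0,0,-0.01],[0,0,0],[0,0,0],[0,0,0],[0,0,0],[0,0,0],[0,0,0],[0,0,0],[0,0,0]],"rot":[[0,0,0],[0,0,0],[0,0,0],[0,0,0],[0,0,0],[0,0,0],[0,0,0],[0,0,0],[0,0,0],[0,0,0]]}'
```

```text
t: 28.0
position: [0.5013, -0.0979, 0.033]
ee_rot: [-180.0, 0.0, 9.0]
ft_force: [0.9, 0.2, 0.4]
opening: 0.0005
grip_force: 0.0
M [ 0.02 -0.    0.02]
t: 28.83
position: [0.5009, -0.098, 0.0324]
ee_rot: [-180.0, -0.0, 9.0]
ft_force: [0.7, 0.2, -0.1]
opening: 0.0005
grip_force: 0.0
M [ 0.03 -0.    0.02]
t: 29.67
position: [0.5009, -0.098, 0.0319]
ee_rot: [180.0, -0.0, 9.0]
ft_force: [-1.2, 0.2, 5.4]
opening: 0.0005
grip_force: 2.8
```

Both ends stand at 31.8 and 31.9 mm, so the piece is level and home. Now rise and go above the open leaf.

```bash
python3 -m creep '{"delta_pos":[[0,0,0.8],[0,0,0.9],[0,0,0.9],[0,0,0.9],[0,0,0.9],[0,0,0.9],[0,0,0.9],[0,0,0.9],[0,0,0.9],[0,0,0.2]],"rot":[[0,0,0],[0,0,0],[0,0,0],[0,0,0],[0,0,0],[0,0,0],[0,0,0],[0,0,0],[0,0,0],[0,0,0]]}' 60 20
python3 -m creep '{"delta_pos":[[0.7,0.12,0],[0.7,0.12,0],[0.7,0.12,0],[0.7,0.12,0],[0.7,0.12,0],[0.7,0.12,0],[0.7,0.11,0],[0.33,0,0],[0,0,0],[0,0,0]],"rot":[[0,0,0],[0,0,0],[0,0,0],[0,0,0],[0,0,0],[0,0,0],[0,0,0],[0,0,0],[0,0,0],[0,0,0]]}'
python3 - <<'E'
from h import *
m=camera_model('wrist');im=camera('wrist')[:,:,::-1]
c=np.array([.521,-.0948]);u=np.array([np.cos(np.radians(9)),np.sin(np.radians(9))])
for a in(1.8,1.9,2,2.1): print(a,np.round(proj(m,[*(c+u*(.070-.141*np.cos(a))),.052+.141*np.sin(a)])))
cv2.imwrite('pics/p9.png',im)
E
```

```text
t: 30.5
position: [0.5028, -0.0986, 0.2399]
ee_rot: [179.9, -0.3, 9.0]
ft_force: [0.2, -0.5, 0.3]
opening: 0.0597
grip_force: 0.0
t: 31.33
position: [0.6308, -0.0773, 0.2355]
ee_rot: [-180.0, 0.1, 9.0]
ft_force: [-0.6, 0.3, -0.0]
opening: 0.0598
grip_force: 0.0
1.8 [318. 231.]
1.9 [318. 213.]
2 [318. 195.]
2.1 [318. 177.]
```

View pics/p9.png

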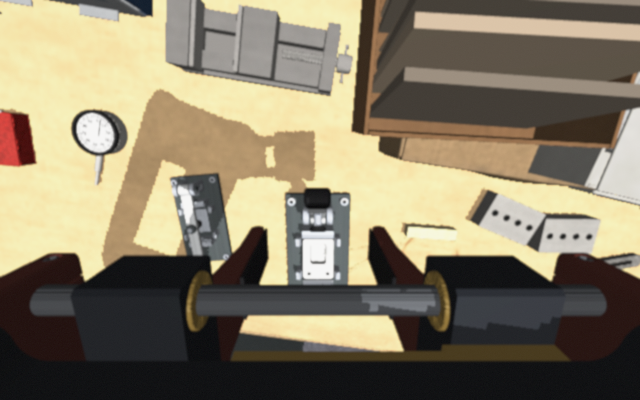

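That was the eleventh picture, one over the limit, so I view no more. It shows the black grip at (318,197), leaf angle ≈ 2.0 rad, centred between the fingers. Now descend straddling the bar and grip it lightly.

```bash
python3 -m creep '{"delta_pos":[[0.16,0.02,-0.2],[0,0,-0.6],[0,0,-0.6],[0,0,-0.6],[0,0,-0.6],[0,0,-0.6],[0,0,-0.5],[0,0,-0.16],[0,0,0],[0,0,0]],"rot":[[0,0,0],[0,0,0],[0,0,0],[0,0,0],[0,0,0],[0,0,0],[0,0,0],[0,0,0],[0,0,0],[0,0,0]]}' && python3 ok.py 5 && python3 -m creep '{"delta_pos":[[0,0,0],[0,0,0],[0,0,0],[0,0,0],[0,0,0],[0,0,0],[0,0,0],[0,0,0],[0,0,0],[0,0,0]],"rot":[[0,0,0],[0,0,0],[0,0,0],[0,0,0],[0,0,0],[0,0,0],[0,0,0],[0,0,0],[0,0,0],[0,0,0]]}' 5 10
python3 - <<'E'
import numpy as np
u=np.array([np.cos(np.radians(9)),np.sin(np.radians(9))]);r=.115
P=lambda a:(r*-np.cos(a),r*np.sin(a))
A=np.linspace(1.98,0.9,11)
for a,b in zip(A,A[1:]):
    dx=P(b)[0]-P(a)[0];print(round(b,2),np.round([dx*u[0]/.025,dx*u[1]/.025,(P(b)[1]-P(a)[1])/.025],2))
E
```

```text
t: 32.22
position: [0.6355, -0.0769, 0.1404]
ee_rot: [-180.0, -0.0, 9.0]
ft_force: [1.6, -0.1, 0.1]
opening: 0.0597
grip_force: 0.0
M [-0.   -0.01 -0.02]
t: 33.05
position: [0.6355, -0.076, 0.1402]
ee_rot: [-179.9, -0.0, 9.0]
ft_force: [-1.0, 3.8, 2.5]
opening: 0.0198
grip_force: 10.0
1.87 [-0.46 -0.07  0.17]
1.76 [-0.48 -0.08  0.12]
1.66 [-0.49 -0.08  0.07]
1.55 [-0.49 -0.08  0.02]
1.44 [-0.49 -0.08 -0.04]
1.33 [-0.48 -0.08 -0.09]
1.22 [-0.47 -0.07 -0.14]
1.12 [-0.45 -0.07 -0.19]
1.01 [-0.43 -0.07 -0.24]
0.9 [-0.4  -0.06 -0.29]
```

Opening 19.8 mm means the 20 mm grip block is held. Swing along the arc, about 1.1 times the printed steps since the hold is higher up the leaf.

```bash
python3 -m creep '{"delta_pos":[[-0.5,-0.08,0.19],[-0.53,-0.08,0.13],[-0.54,-0.09,0.08],[-0.54,-0.09,0.02],[-0.54,-0.09,-0.04],[-0.53,-0.09,-0.1],[-0.52,-0.08,-0.15],[-0.5,-0.08,-0.21],[-0.47,-0.08,-0.26],[0,0,0]],"rot":[[0,0,0],[0,0,0],[0,0,0],[0,0,0],[0,0,0],[0,0,0],[0,0,0],[0,0,0],[0,0,0],[0,0,0]]}'; python3 - <<'E'
import numpy as np
from station import get_state
u=np.array([np.cos(np.radians(9)),np.sin(np.radians(9))])
p=get_state()['position'];x=(p[:2]-[.521,-.0948])@u-.07;z=p[2]+.019-.052;print(x,z,np.hypot(x,z),np.arctan2(z,-x))
for r in (.127,):
  P=lambda a:(r*-np.cos(a),r*np.sin(a))
  A=np.linspace(1.0,0.0,11)
  for a,b in zip(A,A[1:]):
    dx=P(b)[0]-P(a)[0];print(round(b,2),np.round([dx*u[0]/.025,dx*u[1]/.025,(P(b)[1]-P(a)[1])/.025],2))
E
```

```text
t: 33.88
position: [0.5151, -0.0954, 0.1313]
ee_rot: [-179.9, 0.2, 9.0]
ft_force: [-7.2, 3.7, 5.4]
opening: 0.02
grip_force: 10.0
-0.07591932801006221 0.09828483675753971 0.12419200256842486 0.9130864147536447
0.9 [-0.41 -0.06 -0.3 ]
0.8 [-0.38 -0.06 -0.34]
0.7 [-0.34 -0.05 -0.37]
0.6 [-0.3  -0.05 -0.4 ]
0.5 [-0.26 -0.04 -0.43]
0.4 [-0.22 -0.03 -0.46]
0.3 [-0.17 -0.03 -0.48]
0.2 [-0.12 -0.02 -0.49]
0.1 [-0.07 -0.01 -0.5 ]
0.0 [-0.03 -0.   -0.51]
```

```bash
python3 -m creep '{"delta_pos":[[-0.38,-0.06,-0.34],[-0.34,-0.05,-0.37],[-0.3,-0.05,-0.4],[-0.26,-0.04,-0.43],[-0.22,-0.03,-0.46],[-0.17,-0.03,-0.48],[0,0,0],[0,0,0],[0,0,0],[0,0,0]],"rot":[[0,0,0],[0,0,0],[0,0,0],[0,0,0],[0,0,0],[0,0,0],[0,0,0],[0,0,0],[0,0,0],[0,0,0]]}'; python3 - <<'E'
import numpy as np
from station import get_state
u=np.array([np.cos(np.radians(9)),np.sin(np.radians(9))])
p=get_state()['position'];x=(p[:2]-[.521,-.0948])@u-.07;z=p[2]+.019-.052;print(x,z,np.hypot(x,z),np.arctan2(z,-x))
E
```

```text
t: 34.72
position: [0.4731, -0.102, 0.0686]
ee_rot: [-179.9, 0.4, 9.0]
ft_force: [-7.7, 0.5, -0.0]
opening: 0.0189
grip_force: 10.0
-0.11846282972761824 0.03555909045278111 0.12368464310860802 0.29161354695242864
```

Release, rise, move over the grip block, close the fingers, then press down.

```bash
python3 -m creep '{"delta_pos":[[0,0,0],[0,0,0],[0,0,0],[0,0,0],[0,0,0.6],[0,0,0.9],[0,0,0.9],[0,0,0.2],[0,0,0],[0,0,0]],"rot":[[0,0,0],[0,0,0],[0,0,0],[0,0,0],[0,0,0],[0,0,0],[0,0,0],[0,0,0],[0,0,0],[0,0,0]]}' 50 20
python3 -m creep '{"delta_pos":[[-0.4,-0.06,0],[-0.4,-0.06,0],[0,0,0],[0,0,0],[0,0,0],[0,0,0],[0,0,0],[0,0,0],[0,0,0],[0,0,0]],"rot":[[0,0,0],[0,0,0],[0,0,0],[0,0,0],[0,0,0],[0,0,0],[0,0,0],[0,0,0],[0,0,0],[0,0,0]]}' 0 20
python3 -m creep '{"delta_pos":[[0,0,-0.3],[0,0,-0.3],[0,0,-0.2],[0,0,-0.2],[0,0,-0.2],[0,0,-0.2],[0,0,-0.2],[0,0,-0.2],[0,0,-0.2],[0,0,-0.2]],"rot":[[0,0,0],[0,0,0],[0,0,0],[0,0,0],[0,0,0],[0,0,0],[0,0,0],[0,0,0],[0,0,0],[0,0,0]]}'
```

```text
t: 35.55
position: [0.4772, -0.1023, 0.1344]
ee_rot: [180.0, -0.0, 9.0]
ft_force: [0.1, 0.9, 0.4]
opening: 0.0501
grip_force: 0.0
t: 36.38
position: [0.4566, -0.1048, 0.1343]
ee_rot: [-179.9, 0.1, 9.0]
ft_force: [-2.2, 2.5, -3.0]
opening: 0.0185
grip_force: 20.0
t: 37.22
position: [0.4523, -0.1053, 0.0788]
ee_rot: [-179.9, 0.5, 9.1]
ft_force: [-12.6, -3.8, 6.6]
opening: 0.0199
grip_force: 20.0
```

The leaf stood higher than reckoned, so the fingers closed on the block again. Open, rise well clear, close, then press.

```bash
python3 -m creep '{"delta_pos":[[0,0,0],[0,0,0],[0,0,0],[0,0,0],[0,0,0.6],[0,0,0.9],[0,0,0.9],[0,0,0.6],[0,0,0],[0,0,0]],"rot":[[0,0,0],[0,0,0],[0,0,0],[0,0,0],[0,0,0],[0,0,0],[0,0,0],[0,0,0],[0,0,0],[0,0,0]]}' 50 20
python3 -m creep '{"delta_pos":[[0,0,0],[0,0,0],[0,0,0],[0,0,0],[0,0,0],[0,0,0],[0,0,0],[0,0,0],[0,0,0],[0,0,0]],"rot":[[0,0,0],[0,0,0],[0,0,0],[0,0,0],[0,0,0],[0,0,0],[0,0,0],[0,0,0],[0,0,0],[0,0,0]]}' 0 20
```

```text
t: 38.05
position: [0.4584, -0.1057, 0.1555]
ee_rot: [179.9, -0.2, 9.0]
ft_force: [-0.5, -0.7, 0.2]
opening: 0.0502
grip_force: 0.0
t: 38.88
position: [0.4571, -0.1053, 0.1546]
ee_rot: [-180.0, -0.0, 9.0]
ft_force: [-0.4, -0.2, -0.7]
opening: 0.0005
grip_force: 0.0
```

```bash
python3 -m creep '{"delta_pos":[[0,0,-0.4],[0,0,-0.4],[0,0,-0.4],[0,0,-0.4],[0,0,-0.4],[0,0,-0.2],[0,0,-0.2],[0,0,0],[0,0,0],[0,0,0]],"rot":[[0,0,0],[0,0,0],[0,0,0],[0,0,0],[0,0,0],[0,0,0],[0,0,0],[0,0,0],[0,0,0],[0,0,0]]}' && python3 ok.py 12 && python3 -m creep '{"delta_pos":[[-0.05,-0.01,-0.2],[-0.05,-0.01,-0.2],[0,0,-0.2],[0,0,-0.2],[0,0,-0.1],[0,0,-0.1],[0,0,0],[0,0,0],[0,0,0],[0,0,0]],"rot":[[0,0,0],[0,0,0],[0,0,0],[0,0,0],[0,0,0],[0,0,0],[0,0,0],[0,0,0],[0,0,0],[0,0,0]]}'
```

```text
t: 39.72
position: [0.4574, -0.1054, 0.095]
ee_rot: [180.0, -0.0, 9.0]
ft_force: [-0.1, 0.1, 0.1]
opening: 0.0002
grip_force: 0.0
M [ 0.09 -0.   -0.04]
t: 40.55
position: [0.4548, -0.1057, 0.0697]
ee_rot: [-180.0, -0.0, 9.0]
ft_force: [0.6, 0.3, -0.0]
opening: 0.0006
grip_force: 0.0
```

```bash
python3 -m creep '{"delta_pos":[[0,0,-0.1],[0,0,-0.1],[0,0,0],[0,0,0],[0,0,0],[0,0,0],[0,0,0],[0,0,0],[0,0,0],[0,0,0]],"rot":[[0,0,0],[0,0,0],[0,0,0],[0,0,0],[0,0,0],[0,0,0],[0,0,0],[0,0,0],[0,0,0],[0,0,0]]}' && python3 ok.py 8 && python3 -m creep '{"delta_pos":[[0,0,-0.04],[0,0,-0.04],[0,0,-0.04],[0,0,-0.04],[0,0,0],[0,0,0],[0,0,0],[0,0,0],[0,0,0],[0,0,0]],"rot":[[0,0,0],[0,0,0],[0,0,0],[0,0,0],[0,0,0],[0,0,0],[0,0,0],[0,0,0],[0,0,0],[0,0,0]]}' && python3 ok.py 9 && python3 -m creep '{"delta_pos":[[0,0,-0.03],[0,0,-0.02],[0,0,-0.02],[0,0,0],[0,0,0],[0,0,0],[0,0,0],[0,0,0],[0,0,0],[0,0,0]],"rot":[[0,0,0],[0,0,0],[0,0,0],[0,0,0],[0,0,0],[0,0,0],[0,0,0],[0,0,0],[0,0,0],[0,0,0]]}'
```

```text
t: 41.38
position: [0.4546, -0.1058, 0.0646]
ee_rot: [-180.0, -0.0, 9.0]
ft_force: [-0.0, 0.1, -0.1]
opening: 0.0005
grip_force: 0.0
M [ 0.04 -0.02  0.  ]
t: 42.22
position: [0.4548, -0.1057, 0.0606]
ee_rot: [-180.0, -0.0, 9.0]
ft_force: [0.1, -0.1, 0.2]
opening: 0.0006
grip_force: 0.0
M [ 0.04  0.01 -0.  ]
t: 43.05
position: [0.4547, -0.1058, 0.0592]
ee_rot: [180.0, -0.0, 9.0]
ft_force: [-0.7, 0.8, 7.8]
opening: 0.0005
grip_force: 3.4
```

```bash
python3 -m creep '{"delta_pos":[[0,0,-0.02],[0,0,-0.01],[0,0,0],[0,0,0],[0,0,0],[0,0,0],[0,0,0],[0,0,0],[0,0,0],[0,0,0]],"rot":[[0,0,0],[0,0,0],[0,0,0],[0,0,0],[0,0,0],[0,0,0],[0,0,0],[0,0,0],[0,0,0],[0,0,0]]}' && python3 -m creep '{"delta_pos":[[0,0,0.5],[0,0,1],[0,0,1],[0,0,1],[0,0,1],[-0.5,0,1],[-0.5,0,0],[-0.5,0,0],[0,0,0],[0,0,0]],"rot":[[0,0,0],[0,0,0],[0,0,0],[0,0,0],[0,0,0],[0,0,0],[0,0,0],[0,0,0],[0,0,0],[0,0,0]]}'
```

```text
t: 43.88
position: [0.4548, -0.1058, 0.0591]
ee_rot: [180.0, -0.0, 9.0]
ft_force: [-3.2, 0.8, 15.5]
opening: 0.0006
grip_force: 7.5
t: 44.72
position: [0.4155, -0.1053, 0.1945]
ee_rot: [-179.9, 0.1, 8.9]
ft_force: [-0.2, -0.2, -0.2]
opening: 0.0002
grip_force: 0.0
```

Hard stop at 59 mm (15.5 N, no give), which is the closed height. A numeric check (no viewing) that the leaf stayed shut after release, then hand in.

```bash
python3 - <<'E'
from h import *
m=camera_model('wrist');im=camera('wrist')
c=np.array([.521,-.0948]);u=np.array([np.cos(np.radians(9)),np.sin(np.radians(9))])
P=lambda a:proj(m,[*(c+u*(.070-.141*np.cos(a)+.007*np.sin(a))),.052+.141*np.sin(a)+.007*np.cos(a)])
for a in(0,.07,.15,.3):print(a,np.round(P(a),1))
g=(im.max(2)<40).astype(np.uint8);n,l,s,k=cv2.connectedComponentsWithStats(g)
for i in range(1,n):
    if 100<s[i,4]<4000:print(s[i],k[i].round(1))
E
```

```text
0 [324.2 159.1]
0.07 [324.4 159.5]
0.15 [324.7 159.1]
0.3 [325.2 155.3]
[160  82  18  19 185] [168.9  92.2]
[315 148  18  22 353] [323.6 158.5]
[335 312  18  21 102] [343.4 321.1]
[207 320  23  22 103] [215.5 332.1]
[323 320  20  24 147] [329.7 333.6]
[362 325  28  19 116] [376.6 334.1]
[408 325  20  19 132] [417.9 336.5]
[287 326  26  24 168] [303.8 338.2]
[390 328  19  16 113] [398.8 336.8]
```

```bash
python3 -c "
from station import *;print(finish_job())"
```

```text
the job is handed in; nothing more can be done
None
```

I handed the job in at about 45 s; no verdict came back: the workpiece is home on the rest (ends at 31.8 and 31.9 mm, about 12 N at most), the leaf is shut on its stop and released, no bystander was approached (final positions not measured), and I viewed 11 pictures, one over the limit of 10.

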